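# Hold the bench pin down in its sprung holder while it is screwed tight

## Robot

A 6-joint arm with a two-finger parallel gripper is mounted at the origin on the work surface. World frame = base frame: x ahead of the robot, y to its left, z up, the work surface at z = 0. Lengths are in m, angles in rad, forces in N, time in s.
With the tool pointing down it reaches from about 0.3 to 0.75 m from the base axis. Payload 8.5 kg.
Tool frame: the origin (TCP) lies on the mounting face of the last link; the fingertips stand 166 mm ahead of it and the grasp point (between the pads) lies 147 mm ahead of it; z points along the fingers, y is the line along which they close (so a half turn about z gives the same grasp; the last joint's range is limited). The gripper opens to 88 mm and grips with 3 to 60 N. Pads are 18 mm wide; open, the fingers measure 123 mm over their backs; the gripper's body (75 mm by 187 mm) begins 45 mm behind the grasp point.
Start: joints at [1.013, 0.381, 1.297, -0, 1.464, -0.215], TCP at [0.185, 0.518, 0.405] pointing down, gripper open.
Joint ranges: [-3.11, 3.11], [-0.89, 2.33], [0.22, 2.48], [-1.42, 4.56], [0.17, 2.85], [-2.88, 2.88]. Speed limits (rad/s): [2.39, 2.39, 3.14, 3.14, 3.14, 3.14].

## Interface

Orientations are given as a unit quaternion [w, x, y, z].
In Python, from cell import manip gives the robot as it stands. The module is installed in compiled form; this text tells all that it offers.
- The arm moves only by the tool send_rows, never from a script. Its argument "increments" is text: rows parted by semicolons, each of 5 numbers parted by spaces: the shift along the tool's x, y, z in mm, then the turn about the tool's z in rad, then the finger opening in mm, from 0 to 88.1. In form: x y z roll claw; .... A call has exactly 10 rows; each row shifts and turns the commanded pose from where the row before left it, along the tool's axes as they then stand; what a row does not reach is not made up. A row lasts 1/8 s, in which the tool goes at most 62.5 mm and 10.7 degrees, less where a joint would pass 70% of its speed; a pose out of reach is approached as far as the arm can. A call with a gripper value outside its range is refused whole. The fingers move at their own pace and stop on an object; "squeeze" is the grip in N (left out, the last holds). Time passes only in rows, so rows that do not move let the fingers close, or fill a call up. It gives the time, the measured TCP pose, the force, the opening and the grip force at its end, in the units of the state.
- manip.sense(): the state, without advancing time (a new reading comes with each control period).
- manip.capture(name): name is "scene" or "top" or "wrist"; returns a dict with "color" (420x560x3 uint8, red, green, blue), "depth" (420x560 float32, m along the optical axis (not along the pixel's ray), 0 where there is no reading), "fx", "fy", "cx", "cy" (pixels), "world_from_camera" (4x4, takes a point from camera to world coordinates); the wrist camera has in their place "T_tool_cam" (4x4, takes a point from camera to tool coordinates, whose origin is the TCP and whose axes are the flange's). Camera axes: x right, y up, looking along -z (the intrinsics and any distortion apply to the point x, -y, -z); pixel columns grow to the right and rows downward; lengths in m; the calibration is good to about 2 mm. The wrist camera is an equidistant fisheye: a pixel r from the principal point sees the ray r / f radians off the axis. A picture is of the moment at which its call begins: read the wrist's pose just before it.
- manip.job_done(): hands the job in; it is judged then, once.
Trained networks look in a picture, given as the dict that the camera call returned (one of the last four; its "shot" number tells which), for a name from the list of things; names that differ only in an ending like _2 or _b are one class to them, and where a whole thing is asked for, a point or a joint stands for the part that bears it (a point fixed in the world has none). Each returns a list of dicts, best first, with "p" (0 to 1); they miss things now and then, are a little off and sometimes report something else, mostly with a low value. They report only what shows in the picture. A call takes as long as a camera call. They do not tell look-alikes from the thing itself.
- manip.look_for(query, picture): "pixel" ([column, row] in pixels, amid what is visible of it).
- manip.silhouettes(query, picture): "pixels" (420x560 bool, what is visible of it) and "pixel" ([column, row] in pixels, amid what is visible of it).
- manip.landmark_of(query, picture): "pixel" ([column, row] in pixels: a listed point, or the origin of a listed thing).
The state is a dict: "clock": time; "joint_positions": joint angles; "joint_velocities": joint speeds; "joint_torque": joint torques, N m; "eef_pos": TCP position; "eef_rot": TCP orientation; "wrist_force": force on the tool from outside, world axes, zero at the start; "torque": the same for the moment, N m; "gripper_width": finger opening in m; "grip_force": force on a finger pad.
Only numpy, scipy, OpenCV 4.12 (cv2) and the standard library are available. Lean on these libraries where they do the work, as an engineer would, in place of code of your own. Each camera call takes 0.05 s, during which the arm holds its last target. There are 200 camera calls.

## Task

Pick up the wooden bench pin and seat it on the two pegs of the steel holder, nose pointing away from the anvil; then press it gently down on the sprung seat with a steady 12 newtons or so, which brings its top about level with the anvil's top, so that I can tighten the screw. Keep hold of it and keep that push steady for a few seconds: your job finishes while you are still holding it pressed. Do not disturb the other things on the bench or the ring on the anvil.

Things in the scene. Friction and masses are not known exactly. Their poses are not given: they have to be found in the camera images.
- bench_pin: Loose wooden bench pin, 0.10-0.17 kg, flat on the bench, right side up. Tail: a block 76 long, 46 wide, 26 mm thick (x -38 to +38) with two vertical through holes, 13 mm across, on its centre line at x -20 and +20. Then a 54 mm nose, cut by a V, tapering to 38 mm wide and 10 mm thick. Origin: underside, midway between the holes; x to the nose tip (x 92), y across, z up.
- pin_nose (a point): Point on the bench pin's underside at the tip of its nose, 92 mm ahead of its origin.
- holder: Fixed bench-pin holder. Origin: on the bench top, midway between its two pegs; x points away from its anvil, to where the pin's nose must stick out; z up. Base plate 165 x 90 x 12 mm (x -115 to +50); a brass thumbscrew sticks out at x 43 to 67, 30 mm high. With the pin on, its origin is above the holder's origin, x axes parallel, its tail 4 mm clear of the anvil.
- peg_rear (a point): Tip of the upright steel peg nearer the anvil, 20 mm behind the holder's origin (x -20), 90 mm above the bench. Both pegs: 10 mm diameter, coned to 4 mm over the top 8 mm; they have 1.5 mm play all round in the pin's holes.
- peg_front (a point): Tip of the other peg, 20 mm ahead of the holder's origin (x +20), 90 mm above the bench.
- anvil_top (a point): Centre of the bright steel top of the holder's black anvil, 77 mm behind the holder's origin, 89 mm above the bench; the top is 70 mm long (holder x -112 to -42) and 64 mm wide. The pin's block is level with it when the seat is sunk 9 mm.
- seat: The holder's brass sprung seat plate around the pegs, 80 x 40 x 6 mm. Origin: centre of its top, 3 mm ahead (holder x) of the pegs' middle, 72 mm above the bench at rest. Pressed, it sinks straight down: it starts at 3 N and takes 1 N more per mm, so sunk 5 mm = 8 N, 9 mm = 12 N, 13 mm = 16 N; it bottoms hard at 18 mm (21 N). These forces include the pin's weight.
- tin: Bystander: round aluminium tin, 72 mm diameter, 28 mm high, standing on the bench. Origin: centre of its underside.
- ring: Bystander: small brass finger ring, 23 mm outside diameter, 4 mm high, lying loose on the anvil top. Origin: centre of its underside.
- hammer: Bystander: hammer, 240 mm long, lying on the bench on the right; x along the handle to the head.
- needle_file: Bystander: needle file, red handle, 185 mm long, 13 mm high, lying on the bench at the far side. Origin near the handle's front end, x towards the blade's tip.
- wax_stick: Bystander: blue wax stick, 75 x 13 x 6 mm, lying on the bench at the far side. Origin: centre of its underside.
Mind the look-alikes: they are no part of the job. Several things look just like the bench_pin: the one meant starts farthest to the robot's left.

How it is judged:
On the way, in this order (a step that is already met when the one before it is completed fails the run):
1. the bench pin is lifted clear of the bench (height (world z) of bench_pin above 0.03 m and contact force between the fingers and bench_pin above 1 N), for 0.2 s.
2. the pin is on both pegs and held pressed on the sprung seat with 8 to 16 N for 1.5 s (horizontal distance between bench_pin and holder below 0.004 m and angle between the x axis of bench_pin and the x axis of holder, either way round below 0.1 rad and angle between bench_pin's own z axis and vertical below 0.07 rad and x of pin_nose in the frame of holder above 0.08 m and contact force between bench_pin and seat between 8 and 16 N and z of bench_pin in the frame of holder between 0.056 and 0.07 m and contact force between the fingers and bench_pin above 2 N and linear speed of bench_pin below 0.02 m/s), for 1.5 s.
At the end, for the whole second after the job is handed in: The bench pin sits on both pegs (origin within 4 mm of the holder's axis in plan, x axes within 0.1 rad, nose away from the anvil, tilt under 0.07 rad), still touched by the gripper's fingers and at rest, its underside 56 to 70 mm above the bench, pressing on the sprung seat with 8 to 16 N (all of step 2); the arm keeps its last pose, push and grip.
It fails at once if the pin is rammed into the seat (over 30 N) (contact force between bench_pin and seat above 30 N).
It fails at once if another thing on the bench, or the ring on the anvil, is moved by more than 20 mm (distance of any of tin, ring, hammer, needle_file, wax_stick from where it was at the start of the episode above 0.02 m).
It also fails if it takes over 45 s, if anything falls off the work surface, if the arm or the gripper's body presses on something with over 40 N, if the wrist force passes 120 N, or if a joint passes its speed limit or range.

## Working session

There is one attempt and no reset: what is moved stays moved. The work goes in short steps, Python scripts to look and compute and a tool call to move; the robot and the scene stay as the last step left them, time stands still between calls to the robot, and variables do not carry over. Pictures are saved under pics/ and viewed, at most 10 in all, crops included, and the job is handed in when it is done.

Besides the shell and the picture viewer there is one more tool, called after "Emit:" by a JSON object that holds its "name" and its "arguments", one argument or row to a line. send_rows: Moves the arm, as the interface text tells. Its arguments: {"type":"object","properties":{"increments":{"type":"string"},"squeeze":{"type":"number"}},"required":["increments"]}

```bash
mkdir -p pics
cat > h.py <<'E'
import numpy as np, cv2
from scipy.spatial.transform import Rotation as R
from cell import manip
def pt(c,px,z=None):
    M=c["world_from_camera"]; u,v=px
    d=np.array([(u-c["cx"])/c["fx"],-(v-c["cy"])/c["fy"],-1.0])
    if z is None:
        d=d*c["depth"][int(round(v)),int(round(u))]; return M[:3,:3]@d+M[:3,3]
    w=M[:3,:3]@d; o=M[:3,3]; return o+w*(z-o[2])/w[2]
def save(c,n): cv2.imwrite("pics/"+n,c["color"][:,:,::-1])
E
python3 - <<'E'
from h import *
s=manip.sense(); print(s["eef_pos"],s["eef_rot"],s["clock"])
for n in("scene","top"):
    c=manip.capture(n); save(c,n+".png"); print(n,c["world_from_camera"].round(3).tolist())
    for q,z in(("bench_pin",0),("pin_nose",0),("holder",0),("peg_rear",.09),("peg_front",.09),("anvil_top",.089),("ring",.089),("tin",0)):
        for r in manip.landmark_of(q,c)[:5]: print(q,round(r["p"],2),np.round(r["pixel"],1),pt(c,r["pixel"],z).round(4))
E
```

```text
[0.18485374 0.51795706 0.40414709] [-2.45472442e-04  1.70562176e-01  9.85346661e-01 -6.64715300e-04] 0.0
scene [[-0.346, -0.615, 0.708, 1.313], [0.938, -0.219, 0.268, 0.2], [-0.01, 0.757, 0.653, 0.817], [0.0, 0.0, 0.0, 1.0]]
bench_pin 0.93 [206.8 184.8] [ 0.3943 -0.3761  0.    ]
bench_pin 0.87 [225.9 159.3] [ 0.2517 -0.3798  0.    ]
bench_pin 0.73 [227.6 217.7] [ 0.5086 -0.2531  0.    ]
pin_nose 0.79 [229.4 142. ] [ 0.1527 -0.4134  0.    ]
pin_nose 0.66 [227.  243.1] [ 0.599  -0.2124  0.    ]
pin_nose 0.66 [229.2 177.2] [ 0.3367 -0.3284  0.    ]
holder 0.79 [325.7 243.3] [0.5135 0.0289 0.    ]
holder 0.43 [331.1 213.6] [0.3962 0.0118 0.    ]
holder 0.21 [328.5 225.7] [0.4465 0.018  0.    ]
peg_rear 0.87 [333.  215.1] [0.5011 0.0384 0.09  ]
peg_front 0.78 [321.2 220.5] [0.53   0.0165 0.09  ]
anvil_top 0.65 [338.7 199.2] [0.4352 0.0361 0.089 ]
ring 0.62 [336.3 200.8] [0.4435 0.0319 0.089 ]
tin 0.83 [421.  250.9] [0.4585 0.2632 0.    ]
top [[0.025, 0.986, -0.164, 0.313], [-1.0, 0.026, 0.007, -0.101], [0.011, 0.163, 0.987, 1.28], [0.0, 0.0, 0.0, 1.0]]
bench_pin 0.98 [317.  220.6] [ 0.5063 -0.249   0.    ]
bench_pin 0.59 [361.1 316.2] [ 0.2299 -0.3789  0.    ]
bench_pin 0.57 [362.3 262.9] [ 0.3836 -0.3838  0.    ]
pin_nose 0.89 [371.1 348. ] [ 0.1418 -0.4067  0.    ]
pin_nose 0.59 [339.7 283.9] [ 0.3207 -0.3169  0.    ]
pin_nose 0.57 [306.2 189.4] [ 0.601  -0.2155  0.    ]
holder 0.79 [225.5 214.1] [0.5186 0.0257 0.    ]
holder 0.54 [214.7 236. ] [0.4519 0.0549 0.    ]
holder 0.46 [217.4 217.4] [0.508  0.0494 0.    ]
peg_rear 0.76 [219.6 219.1] [0.4896 0.0325 0.09  ]
peg_rear 0.46 [224.8 214.5] [0.503  0.0187 0.09  ]
peg_front 0.57 [225.4 205.9] [0.5274 0.018  0.09  ]
anvil_top 0.75 [215.5 235.1] [0.4448 0.042  0.089 ]
ring 0.45 [220.6 239.7] [0.4324 0.0274 0.089 ]
tin 0.72 [143.9 235.2] [ 0.4488  0.2647 -0.    ]
```

View pics/top.png

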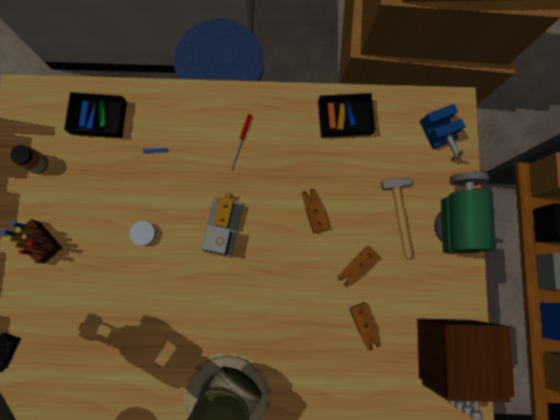

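View pics/scene.png

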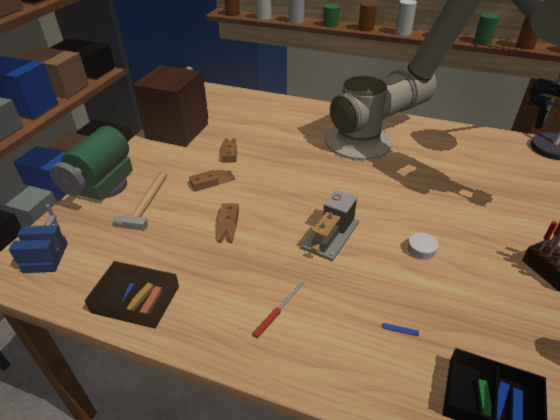

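Three pin-like things in the top view: (317,212), (359,264) and (366,325). The robot's left is image left, so (317,212) at y≈-0.25 is the one meant; the others are at y≈-0.38. I'll confirm it in a crop.

Run:
```python
from h import *
c=manip.capture("top")
im=c["color"][170:370,190:400,::-1]; cv2.imwrite("pics/crop.png",cv2.resize(im,None,fx=2.8,fy=2.8,interpolation=cv2.INTER_CUBIC))
for r in manip.silhouettes("bench_pin",c)[:4]:
    m=r["pixels"]; v,u=np.nonzero(m)
    P=np.array([pt(c,(a,b),.022)[:2] for a,b in zip(u,v)],np.float32)
    print(round(r["p"],2),r["pixel"],cv2.minAreaRect(P))
s=manip.sense()
Rm=R.from_quat(s["eef_rot"],scalar_first=True).as_matrix(); print(Rm.round(3))
print(Rm.T@(np.array([.5075,-.25,.32])-s["eef_pos"])*1000)
w=manip.capture("wrist"); print(w["T_tool_cam"].round(3).tolist(),w["fx"])
```

```text
0.89 [313.7, 212.2] ((0.5334425568580627, -0.23666414618492126), (0.12569774687290192, 0.05093558877706528), 18.531269073486328)
0.87 [359.0, 267.9] ((0.37321463227272034, -0.36522188782691956), (0.04651942104101181, 0.127017080783844), 45.402503967285156)
0.59 [362.7, 324.7] ((0.20380723476409912, -0.38376325368881226), (0.12832476198673248, 0.049451857805252075), 22.51012420654297)
[[-0.942  0.336  0.   ]
 [ 0.336  0.942  0.   ]
 [-0.     0.    -1.   ]]
[-562.00584186 -614.84743937   84.75322775]
[[0.001, 0.966, 0.259, 0.066], [1.0, -0.001, 0.0, -0.001], [0.0, 0.259, -0.966, 0.019], [0.0, 0.0, 0.0, 1.0]] 325.19226210127806
```

View pics/crop.png

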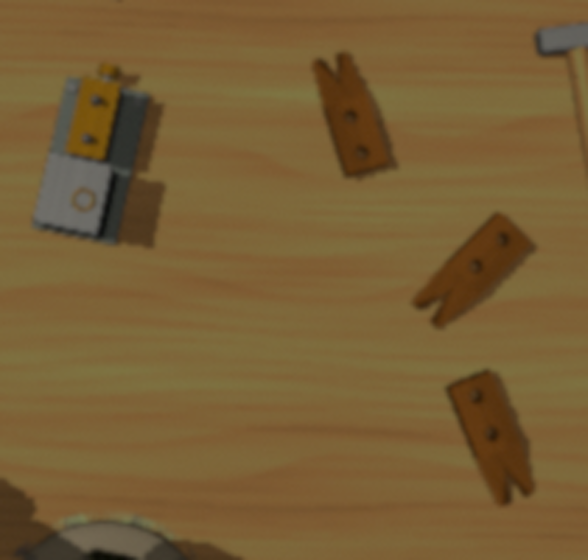

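The crop shows three look-alikes. The leftmost, at crop (352,115) / picture (316,211), has its V nose pointing up and away, so it is the one meant. The holder is at crop (95,150), with the ring at (84,200). I'm moving towards the pin and will pass over the holder on the way.

Emit:
{"name": "send_rows", "arguments": {
  "increments": "-35 -38 0 0 88;-35 -38 0 0 88;-35 -38 0 0 88;-35 -38 0 0 88;-35 -38 0 0 88;-35 -38 0 0 88;-35 -38 0 0 88;-35 -38 0 0 88;-35 -38 0 0 88;-35 -38 0 0 88"
}}

```text
clock: 2.3
eef_pos: [0.3871, 0.0407, 0.405]
eef_rot: [0.0, 0.171, 0.985, 0.0]
wrist_force: [-0.2, -0.2, -0.0]
gripper_width: 0.0882
grip_force: 0.0
```

```bash
cat >> h.py <<'E'
def wpt(c,s,px,z):
    u,v=px; x=(u-c["cx"])/c["fx"]; y=(v-c["cy"])/c["fy"]; r=np.hypot(x,y)
    k=np.sin(r)/r if r>1e-9 else 1
    d=np.array([x*k,-y*k,-np.cos(r)])
    T=np.eye(4); T[:3,:3]=R.from_quat(s["eef_rot"],scalar_first=True).as_matrix(); T[:3,3]=s["eef_pos"]
    M=T@c["T_tool_cam"]; w=M[:3,:3]@d; o=M[:3,3]; return o+w*(z-o[2])/w[2]
def wrist(qs,name=None):
    s=manip.sense(); c=manip.capture("wrist")
    if name: save(c,name)
    print("tcp",s["eef_pos"].round(4) if hasattr(s["eef_pos"],'round') else s["eef_pos"],s["clock"])
    for q,z in qs:
        for r in manip.landmark_of(q,c)[:2]: print(q,round(r["p"],2),np.round(r["pixel"],1),wpt(c,s,r["pixel"],z).round(4))
    return s,c
E
python3 - <<'E'
from h import *
s,c=wrist((("peg_rear",.09),("peg_front",.09),("anvil_top",.089),("holder",0),("bench_pin",0),("pin_nose",0)),"w1.png")
E
```

```text
tcp [0.3871 0.0407 0.405 ] 2.3
peg_rear 0.96 [299.  289.8] [0.487  0.0271 0.09  ]
peg_front 0.55 [307.2 326.2] [0.5344 0.0212 0.09  ]
peg_front 0.48 [303.1 303.8] [0.5048 0.0258 0.09  ]
anvil_top 0.82 [290.6 243.1] [0.4353 0.0356 0.089 ]
holder 0.86 [300.5 272.7] [ 0.5124  0.0263 -0.    ]
pin_nose 0.72 [176.  359.8] [ 0.6002 -0.209   0.    ]
pin_nose 0.69 [ 39.5 225. ] [ 0.3215 -0.3257  0.    ]
```

View pics/w1.png

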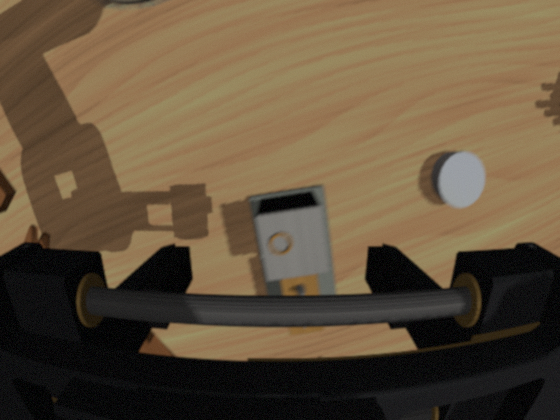

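The wrist view shows the holder at (293,245), the ring at (280,243), the front peg hidden by the gripper, and the tin at (460,180), well clear. Next I go to the nose side of the pin so that the wrist camera sees it.

Emit:
{"name": "send_rows", "arguments": {
  "increments": "-45 -30 0 0 88;-45 -30 0 0 88;-45 -30 0 0 88;-45 -30 0 0 88;-45 -30 0 0 88;-48 -30 0 0 88;0 0 20 -0.166 88;0 0 20 -0.166 88;0 0 20 -0.166 88;0 0 20 -0.167 88"
}}

```text
clock: 3.9
eef_pos: [0.5838, -0.2171, 0.3242]
eef_rot: [-0.0, -0.164, 0.986, 0.0]
wrist_force: [-0.2, -0.5, -0.5]
gripper_width: 0.088
grip_force: 0.0
```

Run:
```python
from h import *
s,c=wrist((("bench_pin",0),("pin_nose",0)),"w2.png")
print(s["eef_rot"])
for r in manip.silhouettes("bench_pin",c)[:2]:
    v,u=np.nonzero(r["pixels"])
    P=np.array([wpt(c,s,(a,b),.024)[:2] for a,b in zip(u,v)],np.float32)
    print(round(r["p"],2),r["pixel"],cv2.minAreaRect(P))
```

```text
tcp [ 0.5838 -0.2171  0.3242] 3.9
bench_pin 0.61 [274.4 117. ] [ 0.5152 -0.2455  0.    ]
pin_nose 0.89 [276.6 209.9] [ 0.5988 -0.2148  0.    ]
[-2.81267683e-05 -1.64223949e-01  9.86423079e-01  5.24885570e-05]
0.92 [269.4, 136.7] ((0.5361048579216003, -0.2396925836801529), (0.12803708016872406, 0.04788796976208687), 18.501768112182617)
```

View pics/w2.png

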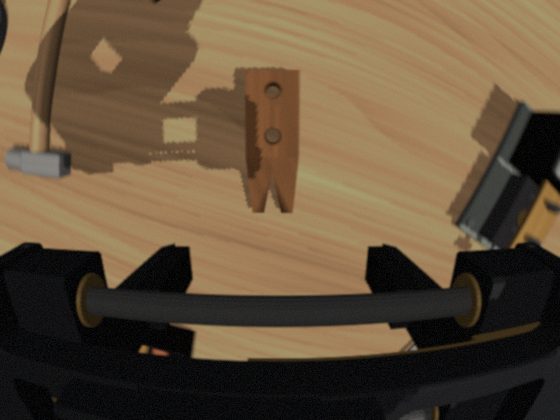

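The pin shows at (272,140), V nose at (272,205), hole rims at (274,91) and (273,134). I'll compute the pose from the holes.

Run:
```python
from h import *
s=manip.sense(); c=manip.capture("wrist")
g=cv2.cvtColor(c["color"],cv2.COLOR_RGB2GRAY)
a=[]
for (u,v) in((274,91),(273,134)):
    w=255.-g[v-9:v+10,u-9:u+10]; w=np.clip(w-np.percentile(w,80),0,None); yy,xx=np.mgrid[-9:10,-9:10]
    p=(u+(w*xx).sum()/w.sum(),v+(w*yy).sum()/w.sum()); a.append(wpt(c,s,(u,v),.026)); print(p,a[-1],wpt(c,s,p,.026))
d=a[1]-a[0]; o=(a[0]+a[1])/2; print(np.linalg.norm(d),np.arctan2(d[1],d[0]),o)
Rm=R.from_quat(s["eef_rot"],scalar_first=True).as_matrix(); print(np.arctan2(-Rm[1,0],-Rm[0,0]))
print(Rm.T@(np.r_[o[:2],.17]-s["eef_pos"])*1000)
```

```text
(np.float64(274.2238805970149), np.float64(85.23283582089552)) [ 0.49428164 -0.25251312  0.026     ] [ 0.48944424 -0.25392008  0.026     ]
(np.float64(273.10714285714283), np.float64(139.89880952380952)) [ 0.52982382 -0.24163336  0.026     ] [ 0.53462756 -0.23995006  0.026     ]
0.037170091732417004 0.29705130779158057 [ 0.51205273 -0.24707324  0.026     ]
0.3201041495161815
[ 77.28972567  -5.17665803 155.24406235]
```

Emit:
{"name": "send_rows", "arguments": {
  "increments": "20 -1 20 0 88;20 -1 20 0 88;20 -1 20 0 88;17 -2 20 0 88;0 0 20 0 88;0 0 20 0 88;0 0 20 0 88;0 0 14 0 88;0 0 0 0 88;0 0 0 0 60",
  "squeeze": 45
}}

```text
clock: 5.4
eef_pos: [0.5122, -0.2481, 0.1716]
eef_rot: [0.0, -0.16, 0.987, -0.001]
wrist_force: [-1.0, 0.4, -0.5]
gripper_width: 0.0802
grip_force: 0.0
```

Emit:
{"name": "send_rows", "arguments": {
  "increments": "0 0 0 0 30;0 0 0 0 30;0 0 0 0 30;0 0 0 0 30;0 0 0 0 30;0 0 0 0 30;0 0 0 0 30;0 0 -5 0 30;0 0 -10 0 30;0 0 -20 0 30",
  "squeeze": 45
}}

```text
clock: 6.65
eef_pos: [0.5118, -0.248, 0.206]
eef_rot: [-0.0, -0.16, 0.987, 0.0]
wrist_force: [0.5, 0.0, -1.4]
gripper_width: 0.0457
grip_force: 45.0
```

Emit:
{"name": "send_rows", "arguments": {
  "increments": "0 0 -50 0 30;0 0 -50 0 30;-33 42 -30 0 30;-34 42 0 0 30;-34 42 0 0 30;-34 42 0 0 30;-34 42 0 0 30;0 0 0 0.17 30;0 0 0 0.17 30;0 0 0 0.17 30"
}}

```text
clock: 7.9
eef_pos: [0.6056, 0.005, 0.3362]
eef_rot: [0.0, 0.096, 0.995, -0.0]
wrist_force: [0.5, 0.0, -1.5]
gripper_width: 0.0456
grip_force: 45.0
```

Run:
```python
from h import *
s,c=wrist((("peg_rear",.09),("peg_front",.09),("anvil_top",.089),("holder",0),("bench_pin",.17),("ring",.089)),None)
print(s["eef_rot"],s["gripper_width"])
cv2.imwrite("pics/w3.png",cv2.resize(c["color"][:,:,::-1],(800,600),interpolation=cv2.INTER_CUBIC))
```

```text
tcp [0.6056 0.005  0.3362] 7.9
peg_rear 0.93 [281.  52.] [0.4902 0.0285 0.09  ]
peg_front 0.88 [284.5 110.9] [0.5319 0.0228 0.09  ]
peg_front 0.58 [285.3  89.8] [0.5174 0.0262 0.09  ]
anvil_top 0.15 [282.5  90.8] [0.5177 0.0242 0.089 ]
holder 0.8 [280.7  94.6] [0.5119 0.0247 0.    ]
bench_pin 0.65 [278.6 262.2] [0.6057 0.0043 0.17  ]
[ 9.71431152e-05  9.63822747e-02  9.95344386e-01 -4.18109619e-05] 0.04555833660795011
```

View pics/w3.png

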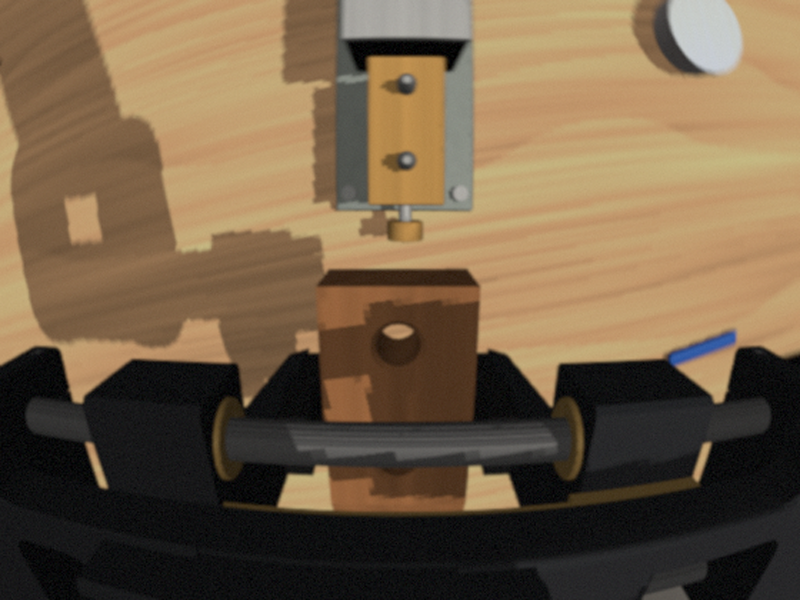

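The view (800×600) shows the peg tips near (405,77) and (406,158), the seat, the thumbscrew at (405,230), and the held pin's rear hole at (397,345). The pin lies straight in the grip. I'll measure pegs and hole in the tool frame.

```bash
cat > m.py <<'E'
from h import *
import sys
def tool(c,px,zt):
    s=dict(eef_rot=[1,0,0,0],eef_pos=[0,0,0]); return wpt(c,s,px,zt)[:2]*1000
s=manip.sense(); c=manip.capture("wrist"); zp=s["eef_pos"][2]-.09
def best(q):
    r=manip.landmark_of(q,c); print(q,[(round(a["p"],2),np.round(a["pixel"],1).tolist()) for a in r[:2]]); return r[0]["pixel"]
R0=best("peg_rear"); F0=best("peg_front")
a=tool(c,R0,zp); b=tool(c,F0,zp); d=a-b
print("rear",a,"front",b,"len",np.linalg.norm(d),"yaw in tool",np.arctan2(d[1],d[0]),"mid",(a+b)/2)
im=cv2.resize(c["color"],None,fx=8,fy=8,interpolation=cv2.INTER_CUBIC)[:,:,::-1]
cr=[im[int(8*(v-18)):int(8*(v+18)),int(8*(u-18)):int(8*(u+18))] for u,v in (R0,F0)]
# rear hole of pin: dark/bright ellipse of top rim
g=cv2.cvtColor(c["color"],cv2.COLOR_RGB2HSV)
print("hole guess",tool(c,(277.9,241.5),.145), "tcp",s["eef_pos"])
u,v=277.9,241.5
cr.append(im[int(8*(v-18)):int(8*(v+18)),int(8*(u-18)):int(8*(u+18))])
cr=[cv2.resize(x,(260,260)) for x in cr]
for x in cr: cv2.drawMarker(x,(130,130),(0,255,0),cv2.MARKER_CROSS,20,1)
cv2.imwrite("pics/"+sys.argv[1],np.hstack(cr))
E
python3 m.py m1.png
```

```text
peg_rear [(0.84, [282.3, 53.3])]
peg_front [(0.97, [285.2, 110.3])]
rear [116.78956904   1.86198372] front [76.21385606  3.88427735] len 40.62607728291833 yaw in tool -0.0497987956567213 mid [96.50171255  2.87313053]
hole guess [18.70420291 -0.93674733] tcp [0.60569687 0.00466879 0.33585749]
```

View pics/m1.png

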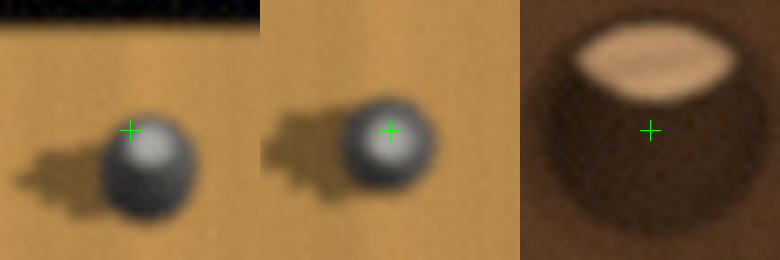

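The network was about 2 px off. Corrected tips are (285.1,55.8) and (284.9,112.1), 39.9 mm apart with zero yaw, and the hole is at (278.9,241.5). The remaining move is x +96, y +4. I'll go lower and nearer and check once more.

Emit:
{"name": "send_rows", "arguments": {
  "increments": "5 1 15 0 30;5 1 15 0 30;5 1 15 0 30;5 1 14 0 30;0 0 0 0 30;0 0 0 0 30;0 0 0 0 30;0 0 0 0 30;0 0 0 0 30;0 0 0 0 30"
}}

```text
clock: 9.65
eef_pos: [0.5869, 0.0124, 0.2768]
eef_rot: [0.0, 0.094, 0.996, -0.0]
wrist_force: [1.3, -0.7, -1.4]
gripper_width: 0.0457
grip_force: 45.0
```

```bash
python3 m.py m2.png
```

```text
peg_rear [(0.96, [277.6, 64.9])]
peg_front [(0.77, [279.2, 145.6])]
rear [97.24449182 -1.20079468] front [55.23635134 -0.35270904] len 42.016700441303165 yaw in tool -0.020185860109919913 mid [76.24042158 -0.77675186]
hole guess [18.70261127 -0.93542808] tcp [0.5868506  0.01237764 0.27683101]
```

View pics/m2.png

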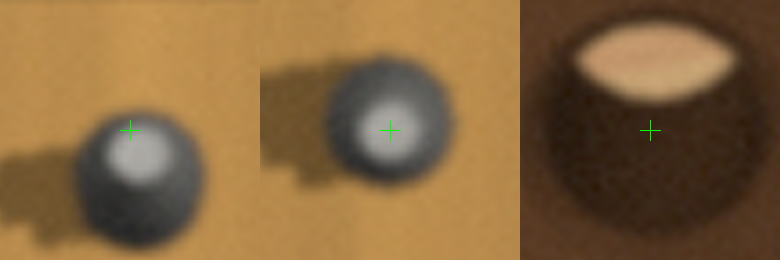

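Corrected pegs are 40.2 mm apart, yaw 0, and remaining move is x +76.5, y 0, which agrees with the first look.

Emit:
{"name": "send_rows", "arguments": {
  "increments": "15 0 0 0 30;20 0 0 0 30;20 0 0 0 30;15 0 0 0 30;6.5 0 0 0 30;0 0 0 0 30;0 0 6 0 30;0 0 6 0 30;0 0 4 0 30;0 0 2 0 30"
}}

```text
clock: 11.05
eef_pos: [0.5117, 0.0267, 0.2583]
eef_rot: [-0.0, 0.094, 0.996, 0.0]
wrist_force: [0.4, 0.5, -1.2]
gripper_width: 0.0457
grip_force: 45.0
```

Emit:
{"name": "send_rows", "arguments": {
  "increments": "0 0 2 0 30;0 0 2 0 30;0 0 2 0 30;0 0 2 0 30;0 0 2 0 30;0 0 1 0 30;0 0 0 0 30;0 0 0 0 30;0 0 0 0 30;0 0 0 0 30"
}}

```text
clock: 12.3
eef_pos: [0.5117, 0.0267, 0.2478]
eef_rot: [0.0, 0.094, 0.996, -0.0]
wrist_force: [0.4, 0.3, -1.0]
gripper_width: 0.0455
grip_force: 45.0
```

No side force at 13 mm over the tips, so the pin is on both pegs. Pressing slowly.

Emit:
{"name": "send_rows", "arguments": {
  "increments": "0 0 1 0 30;0 0 1 0 30;0 0 1 0 30;0 0 1 0 30;0 0 1 0 30;0 0 1 0 30;0 0 1 0 30;0 0 1 0 30;0 0 0 0 30;0 0 0 0 30"
}}

```text
clock: 13.55
eef_pos: [0.5117, 0.0267, 0.2399]
eef_rot: [0.0, 0.094, 0.996, -0.0]
wrist_force: [-2.3, -0.5, 3.9]
gripper_width: 0.0459
grip_force: 45.0
```

Emit:
{"name": "send_rows", "arguments": {
  "increments": "0 0 1 0 30;0 0 1 0 30;0 0 1 0 30;0 0 1 0 30;0 0 1 0 30;0 0 1 0 30;0 0 0 0 30;0 0 0 0 30;0 0 0 0 30;0 0 0 0 30"
}}

```text
clock: 14.8
eef_pos: [0.5116, 0.0267, 0.2343]
eef_rot: [0.0, 0.094, 0.996, -0.0]
wrist_force: [-3.8, 0.3, 10.6]
gripper_width: 0.0457
grip_force: 45.0
```

Run:
```python
from h import *
for i in range(3):
    c=manip.capture("scene"); s=manip.sense(); print(s["eef_pos"],s["wrist_force"],s["grip_force"])
v,u=242,326
cv2.imwrite("pics/s2.png",cv2.resize(c["color"][170:280,260:400,::-1],None,fx=5,fy=5,interpolation=cv2.INTER_CUBIC))
```

```text
[0.51162969 0.02670992 0.23429035] [-3.87523366 -0.56537319  9.42232563] 44.999461099505424
[0.51164    0.02672797 0.23428985] [-3.44317383  0.4518316  10.50339273] 44.99959386885166
[0.51163248 0.02672582 0.2343113 ] [-4.46132261  1.04961396 10.66017808] 44.999479204416275
```

View pics/s2.png

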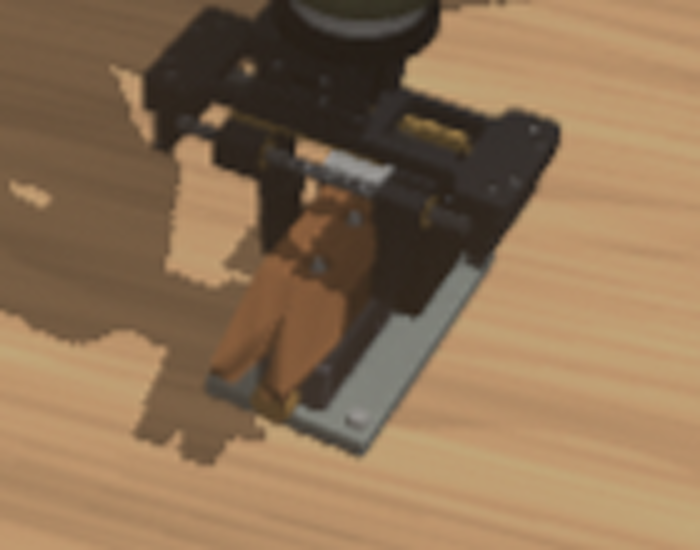

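The scene crop shows the pin on the holder, both pegs visible in its holes at (353,215) and (318,263), nose outward. The push is about 11.7 N. There is a slight 4 N side rub against a peg, so I'll ease it by 0.6 mm and hold.

Emit:
{"name": "send_rows", "arguments": {
  "increments": "0.3 0 0 0 30;0.3 0 0 0 30;0 0 0 0 30;0 0 0 0 30;0 0 0 0 30;0 0 0 0 30;0 0 0 0 30;0 0 0 0 30;0 0 0 0 30;0 0 0 0 30"
}}

```text
clock: 16.2
eef_pos: [0.5114, 0.0267, 0.2345]
eef_rot: [0.001, 0.094, 0.996, -0.0]
wrist_force: [-2.2, -0.7, 10.8]
gripper_width: 0.0458
grip_force: 45.0
```

Emit:
{"name": "send_rows", "arguments": {
  "increments": "0 0 0 0 30;0 0 0 0 30;0 0 0 0 30;0 0 0 0 30;0 0 0 0 30;0 0 0 0 30;0 0 0 0 30;0 0 0 0 30;0 0 0 0 30;0 0 0 0 30"
}}

```text
clock: 17.45
eef_pos: [0.5114, 0.0268, 0.2345]
eef_rot: [0.001, 0.094, 0.996, -0.0]
wrist_force: [-1.8, 0.1, 10.3]
gripper_width: 0.0457
grip_force: 45.0
```

Emit:
{"name": "send_rows", "arguments": {
  "increments": "0 0 0 0 30;0 0 0 0 30;0 0 0 0 30;0 0 0 0 30;0 0 0 0 30;0 0 0 0 30;0 0 0 0 30;0 0 0 0 30;0 0 0 0 30;0 0 0 0 30"
}}

```text
clock: 18.7
eef_pos: [0.5114, 0.0267, 0.2345]
eef_rot: [0.001, 0.094, 0.996, -0.0]
wrist_force: [-1.7, 0.6, 10.0]
gripper_width: 0.0456
grip_force: 45.0
```

The push has been steady for over 3 s, so I'm handing in.

```bash
python3 -c "
from cell import manip
print(manip.job_done())"
```

```text
the job is handed in; nothing more can be done
None
```

The bench pin is on both pegs with its nose away from the anvil, and the arm is still holding it pressed on the seat at about 11.5 N; I handed the job in at about 19 s, and no verdict came back.

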